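# Scan the yellow ticket at the bakery counter

### The job

Take the scanner wand out of its cup and aim its reading end at the middle of the yellow code card, square to the card and about 5 cm from it without touching it, and hold it still there for a full second so that it reads. Then put the wand gently back in its cup, reading end down, and let go. Leave the cards at their slant and do not disturb the tin, the napkin holder or the sauce bottle.

Things in the scene. Friction and masses are not known exactly. Their poses are not given: they have to be found in the camera images.
- wand: scanner wand, 160 mm long, 0.15 kg, centre of mass near z = 55 mm. Round orange head, 38 mm diameter (z 0 to 45, tapering to 58 mm), then black handle 28 x 28 mm square with orange top, to be gripped by its top 45 mm. Origin: centre of the flat reading end of the head; z runs to the handle's top, so it reads along -z; x, y square to the handle. Upright in the cup, top 83 mm over the rim.
- cup: grey round cup fixed to the counter, 85 mm high, 66 mm outside and 56 mm inside diameter, inner floor 8 mm above the counter; black foot disc 100 mm across, 4 mm high. Origin: centre of the underside, z up. It stands left or right of the middle.
- yellow_code (a point): The yellow code card, 110 mm wide (y) by 80 mm along the slope (x), 8 mm thick, with black code bars, held by a stiff hinge along its lower edge. Point: middle of the printed face, about 60 mm above the counter. z points straight out of the face, leaning 30 to 37 degrees from vertical towards the robot's side; y runs level. To be scanned; left, middle or right of three.
- white1_code (a point): A white code card, 110 mm wide (y) by 80 mm along the slope (x), 8 mm thick, with black code bars, held by a stiff hinge along its lower edge. Point: middle of the printed face, about 60 mm above the counter. z points straight out of the face, leaning 30 to 37 degrees from vertical towards the robot's side; y runs level. Not to be scanned.
- white2_code (a point): A white code card, 110 mm wide (y) by 80 mm along the slope (x), 8 mm thick, with black code bars, held by a stiff hinge along its lower edge. Point: middle of the printed face, about 60 mm above the counter. z points straight out of the face, leaning 30 to 37 degrees from vertical towards the robot's side; y runs level. Not to be scanned.
- tin: loose tea tin, green with a yellow band and black lid, 75 mm diameter, 110 mm high, 0.25 kg; origin at the centre of its underside. To be left alone.
- napkins: loose wooden napkin holder, 90 mm (x) by 130 mm (y), 72 mm high, 0.5 kg; origin at the centre of its underside. To be left alone.
- sauce: loose amber sauce bottle with a red cap, 56 mm diameter, 150 mm high, 0.3 kg; origin at the centre of its underside. To be left alone.
- stand_yellow: fixed stand of the yellow card: dark wooden base 100 (x) x 120 (y) x 12 mm; origin at the centre of its underside, z up, x away from the side that the card faces. With its card up to 90 mm high.
- stand_white1: fixed stand of the white1 card: dark wooden base 100 (x) x 120 (y) x 12 mm; origin at the centre of its underside, z up, x away from the side that the card faces. With its card up to 90 mm high.
- stand_white2: fixed stand of the white2 card: dark wooden base 100 (x) x 120 (y) x 12 mm; origin at the centre of its underside, z up, x away from the side that the card faces. With its card up to 90 mm high.
Things that resemble listed ones, but are neither listed nor needed, are in the scene too. What is shaped like the wand but turquoise is not meant. Leave any red look-alike of the cup alone.

How it is judged (in metres and radians):
On the way, in this order (a step that is already met when the one before it is completed fails the run):
1. the wand is held clear above its cup, its reading end over the rim (z of wand in the frame of cup above 0.087 m and contact force between the fingers and wand above 0.5 N), for 0.1 s.
2. the held wand's axis passes within 15 mm (its x and y) of the yellow card's middle, square within 10 degrees, 25 to 90 mm off, still (under 20 mm/s, 0.15 rad/s) for 1 s (x of yellow_code in the frame of wand between -0.015 and 0.015 m and y of yellow_code in the frame of wand between -0.015 and 0.015 m and z of yellow_code in the frame of wand between -0.09 and -0.025 m and angle between the z axis of wand and the z axis of yellow_code, either way round below 0.175 rad and linear speed of wand below 0.02 m/s and angular speed of wand below 0.15 rad/s and contact force between the fingers and wand above 0.5 N), for 1 s.
At the end, for the whole second after the job is handed in: The wand stands at rest in its cup, reading end down on the cup's floor (within 8 mm in height, 15 mm sideways, leaning less than 20 degrees), released; tin, napkin holder and sauce bottle upright within 30 mm of where they stood; the cards' middles within 6 mm of where they were (horizontal distance between wand and cup below 0.015 m and z of wand in the frame of cup between 0.004 and 0.016 m and angle between wand's own z axis and vertical below 0.35 rad and linear speed of wand below 0.02 m/s and distance of each of tin, napkins, sauce from where it was at the start of the episode below 0.03 m and angle between each of tin, napkins, sauce's own z axis and vertical below 0.2 rad and distance of each of yellow_code, white1_code, white2_code from where it was at the start of the episode below 0.006 m); the robot touches nothing.
It fails at once if the wand touches a card or its stand (over 0.5 N) (contact force between wand and stand_yellow above 0.5 N or contact force between wand and stand_white1 above 0.5 N or contact force between wand and stand_white2 above 0.5 N).
It fails at once if a card is moved from its slant (its middle by over 6 mm) (distance of any of yellow_code, white1_code, white2_code from where it was at the start of the episode above 0.006 m).
It fails at once if a bystander is pushed more than 30 mm or tipped over (distance of any of tin, napkins, sauce from where it was at the start of the episode above 0.03 m or angle between any of tin, napkins, sauce's own z axis and vertical above 0.35 rad).
It fails at once if the wand is dropped or thrown (faster than 0.45 m/s while not held) (contact force between the fingers and wand below 0.1 N and linear speed of wand above 0.45 m/s).
It fails at once if the wand is set down hard in the cup (over 60 N) (contact force between wand and cup above 60 N).
It also fails if it takes over 53 s, if anything falls off the work surface, if the arm or the gripper's body presses on something with over 40 N, if the wrist force passes 120 N, or if a joint passes its speed limit or range.

### The arm

A 7-joint arm with a two-finger parallel gripper is mounted at the origin on the work surface. World frame = base frame: x ahead of the robot, y to its left, z up, the work surface at z = 0. Lengths are in m, angles in degrees, forces in N, time in s.
With the tool pointing down it reaches from about 0.425 to 0.975 m from the base axis. Payload 16.7 kg.
Tool frame: the origin (TCP) lies on the centre line of the jaws, within the pads' length; the fingertips stand 8 mm ahead of it and the grasp point (between the pads) lies 11 mm behind it; z points along the fingers, y is the line along which they close (so a half turn about z gives the same grasp; the last joint's range is limited). The gripper opens to 85 mm and grips with 20 to 120 N. Pads are 22 mm wide; open, the fingers measure 114 mm over their backs; the gripper's body (76 mm by 85 mm) begins 54 mm behind the grasp point. The pads swing forward as they close: fully open they stand 13 mm farther back than shut.
Start: joints at [57.725, 24.414, 4.234, 92.017, -1.954, 63.644, -3.845], TCP at [0.271, -0.618, 0.239] pointing down, gripper open.
Joint ranges: [-163.25, 163.25], [-28.42, 122.38], [-70.27, 78.77], [12.13, 141.07], [-58.53, 238.53], [9.26, 117.41], [-156.51, 156.51]. Speed limits (degrees/s): [108.29, 108.29, 136.94, 136.94, 172.46, 172.46, 172.46].

### API

Orientations are given as [roll, pitch, yaw] about the fixed x, y, z axes, in that order (R = Rz(yaw) Ry(pitch) Rx(roll)).
In Python, from bench import manip gives the robot as it stands.
- The arm moves only by the tool jog_arm, never from a script. Its arguments are lists of equal length, an entry for each row: "claw": the opening, from 0 (shut) to 1 (fully open); "offset": the shift along the tool's x, y, z in m, a list of three; "rot": the turn, a rotation vector about the tool's x, y, z in rad, a list of three. In form: {"claw": [claw, ...], "offset": [[x, y, z], ...], "rot": [[ax, ay, az], ...]}. A call has 1 to 12 rows; each row shifts and turns the commanded pose from where the row before left it, along the tool's axes as they then stand; what a row does not reach is not made up. A row lasts 1/8 s, in which the tool goes at most 62.5 mm and 10.7 degrees, less where a joint would pass 70% of its speed; a pose out of reach is approached as far as the arm can. A call with a gripper value outside its range is refused whole. The fingers move at their own pace and stop on an object; the grip force is fixed at half the most. Time passes only in rows, so rows that do not move let the fingers close. It gives the time, the measured TCP pose, the force, the opening and the grip force at its end, in the units of the state.
- manip.get_obs(): the state, without advancing time (a new reading comes with each control period).
- manip.camera(name): name is "scene" or "top" or "wrist"; returns the picture (384x512x3 uint8, blue, green, red); there is no depth.
- manip.get_calibration(name): a dict with "fx", "fy", "cx", "cy" (pixels), "distortion" ([k1, k2, p1, p2, k3] as OpenCV has them; the pictures are not rectified), "extrinsics" (4x4, takes a point from world to camera coordinates). Camera axes: x right, y up, looking along -z (the intrinsics and any distortion apply to the point x, -y, -z); pixel columns grow to the right and rows downward; lengths in m; the calibration is good to about 2 mm. A picture is of the moment at which its call begins: read the wrist's pose just before it. get_calibration takes no time and is no camera call; for the wrist camera it gives the pose at the moment of the call.
- manip.hand_in(): hands the job in; it is judged then, once.
The state is a dict: "time_s": time; "q": joint angles; "qd": joint speeds; "joint_torque": joint torques, N m; "position": TCP position; "tool_rot": TCP orientation; "contact_force": force on the tool from outside, world axes, zero at the start; "torque": the same for the moment, N m; "grip_width": finger opening in m; "grasp_force": force on a finger pad.
Only numpy, scipy, OpenCV 4.12 (cv2) and the standard library are available. Lean on these libraries where they do the work, as an engineer would, in place of code of your own. Each camera call takes 0.05 s, during which the arm holds its last target. There are 200 camera calls.

## Working session

There is one attempt and no reset: what is moved stays moved. The work goes in short steps, Python scripts to look and compute and a tool call to move; the robot and the scene stay as the last step left them, time stands still between calls to the robot, and variables do not carry over. Pictures are saved under pics/ and viewed, at most 10 in all, crops included, and the job is handed in when it is done.

Besides the shell and the picture viewer there is one more tool, called as name(argument=value, ...) on one line, values as JSON. jog_arm: Moves the arm, as the interface text tells. Its arguments: {"type":"object","properties":{"claw":{"type":"array"},"offset":{"type":"array"},"rot":{"type":"array"}},"required":["claw","offset","rot"]}

```bash
mkdir -p pics
python3 - <<'E'
from bench import manip
import cv2,numpy as np
for n in("scene","top"):
    im=manip.camera(n);cv2.imwrite(f"pics/{n}0.png",im)
    c=manip.get_calibration(n);print(n,{k:np.round(v,3).tolist() for k,v in c.items()})
o=manip.get_obs();print(o)
E
```

```text
scene {'fx': 421.819, 'fy': 421.819, 'cx': 255.387, 'cy': 194.794, 'distortion': [-0.098, 0.0, 0.0, 0.0, 0.0], 'extrinsics': [[-0.405, 0.914, -0.019, 0.246], [-0.623, -0.26, 0.738, 0.325], [0.669, 0.311, 0.675, -1.689], [0.0, 0.0, 0.0, 1.0]]}
top {'fx': 451.662, 'fy': 451.662, 'cx': 253.94, 'cy': 190.229, 'distortion': [-0.113, 0.0, 0.0, 0.0, 0.0], 'extrinsics': [[-0.019, -1.0, 0.016, -0.01], [0.993, -0.017, 0.115, -0.574], [-0.115, 0.018, 0.993, -1.294], [0.0, 0.0, 0.0, 1.0]]}
{'time_s': 0.1, 'q': array([57.72546904, 24.44473084,  4.23283703, 92.04818052, -1.95326558,
       63.64467462, -3.84541814]), 'qd': array([-0.02949992, -0.14579157,  0.02768794, -0.07086852, -0.0475456 ,
        0.03902766, -0.01814726]), 'joint_torque': array([ 5.86923998e-03, -9.51543832e+01,  3.76986399e+00, -4.64402175e+01,
        1.95450633e-02,  6.57113094e-03,  7.95698696e-06]), 'position': array([ 0.271225  , -0.61771733,  0.23869994]), 'tool_rot': array([-1.79934827e+02,  5.49356026e-03,  2.37051124e+01]), 'contact_force': array([-0.29230593, -0.05287378,  0.63336606]), 'torque': array([0.01028107, 0.00338952, 0.02083531]), 'grasp_force': 0.0, 'grip_width': 0.08536403571098375}
```

View pics/scene0.png

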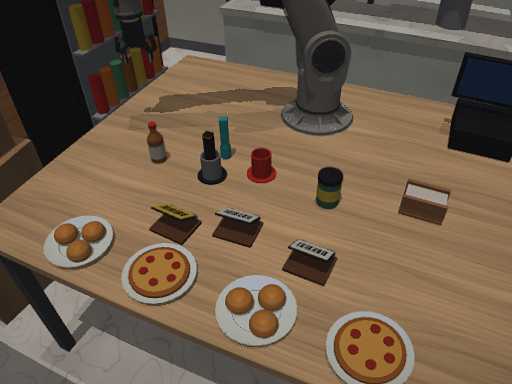

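View pics/top0.png

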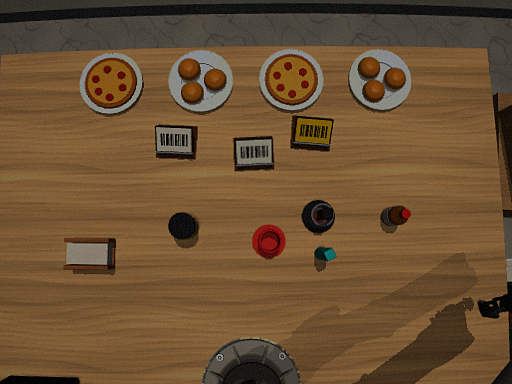

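The scene view shows the wand with its black handle at (209,145), in the grey cup at (211,170). The look-alikes are the turquoise wand at (225,138) and the red cup at (262,163). In the top view the grey cup is at (318,215), the turquoise wand at (325,254) and the yellow card at (313,132). I'll confirm with one enlarged crop.

Run:
```python
import cv2,numpy as np
s=cv2.imread("pics/scene0.png");t=cv2.imread("pics/top0.png")
a=cv2.resize(s[120:190,180:250],(400,400),interpolation=cv2.INTER_NEAREST)
b=cv2.resize(t[190:240,295:345],(400,400),interpolation=cv2.INTER_NEAREST)
b=cv2.convertScaleAbs(b,alpha=1.8,beta=20)
cv2.imwrite("pics/crop1.png",np.hstack([a,b]))
c=cv2.resize(t[110:155,285:340],(550,450),interpolation=cv2.INTER_NEAREST)
cv2.imwrite("pics/crop2.png",c)
```

```text
(no output)
```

View pics/crop1.png

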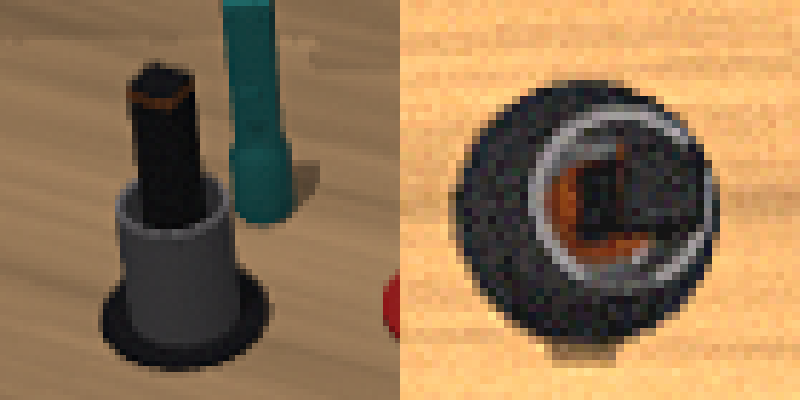

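View pics/crop2.png

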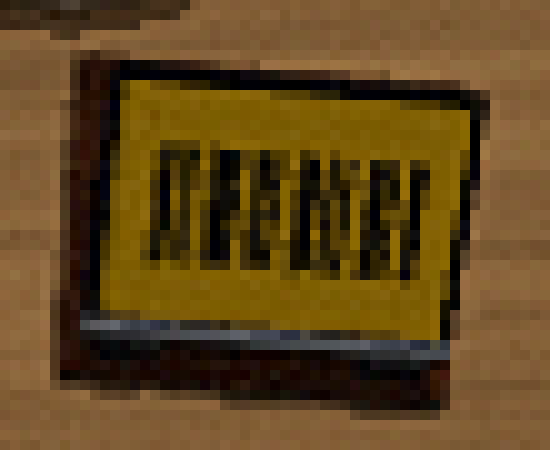

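The crop confirms it: a black handle with an orange ring and an orange head, standing in the grey cup on its black foot disc. In the top image the rim centre is about (322.9,214.7), the foot (318.3,216.4) and the handle top (328,213.7). The yellow card's corners are clear. Next I'll measure.

```bash
cat > h.py <<'E'
from bench import manip
import cv2,numpy as np
from scipy.spatial.transform import Rotation as R
def ray(c,px):
    K=np.array([[c["fx"],0,c["cx"]],[0,c["fy"],c["cy"]],[0,0,1]])
    u=cv2.undistortPoints(np.array([[px]],float),K,np.array(c["distortion"]))[0,0]
    E=np.array(c["extrinsics"]);r=E[:3,:3]
    d=r.T@np.array([u[0],-u[1],-1]);return -r.T@E[:3,3],d/np.linalg.norm(d)
def onz(c,px,z):
    o,d=ray(c,px);return o+d*(z-o[2])/d[2]
def tri(*cp):
    A=np.zeros((3,3));b=np.zeros(3);rs=[ray(c,p) for c,p in cp]
    for o,d in rs:
        M=np.eye(3)-np.outer(d,d);A+=M;b+=M@o
    p=np.linalg.solve(A,b);return p,[np.linalg.norm(np.cross(p-o,d)) for o,d in rs]
def proj(c,P):
    E=np.array(c["extrinsics"]);q=E[:3,:3]@np.array(P)+E[:3,3];q=np.array([q[0],-q[1],-q[2]])
    K=np.array([[c["fx"],0,c["cx"]],[0,c["fy"],c["cy"]],[0,0,1]])
    return cv2.projectPoints(q[None],np.zeros(3),np.zeros(3),K,np.array(c["distortion"]))[0][0,0]
def yellow(im,box,sc=1):
    x0,y0,x1,y1=box;h=cv2.cvtColor(im[y0:y1,x0:x1],cv2.COLOR_BGR2HSV)
    m=cv2.inRange(h,(20,130,60),(35,255,255))
    m=cv2.morphologyEx(m,cv2.MORPH_CLOSE,np.ones((7,7)),borderValue=0)
    k=max(cv2.findContours(m,0,2)[0],key=cv2.contourArea);hull=cv2.convexHull(k)
    q=cv2.approxPolyN(hull,4)[0].astype(float) if hasattr(cv2,"approxPolyN") else cv2.boxPoints(cv2.minAreaRect(k))
    return q+[x0,y0],cv2.contourArea(k)
E
python3 - <<'E'
from h import *
np.set_printoptions(precision=4,suppress=True)
S,T=manip.get_calibration("scene"),manip.get_calibration("top")
s=cv2.imread("pics/scene0.png");t=cv2.imread("pics/top0.png")
print("rim",onz(T,(322.9,214.7),.085),"foot",onz(T,(318.3,216.4),.004),"top",onz(T,(327.9,213.7),.168))
f=onz(S,(180+185/400*70,120+310/400*70),.004);print("foot scene",f)
print("top scene",onz(S,(180+161/400*70,120+80/400*70),.168))
print("turq top",onz(T,(329,254),.16),"tin",onz(T,(183,226),.11),"sauce",onz(T,(405,213),.15), "redcup",onz(T,(269,241),.06))
print("napk",onz(T,(90,254),.07),"w2",onz(T,(254,152),.06))
qt,_=yellow(t,(285,110,340,155));qs,_=yellow(s,(145,195,205,230))
print(qt,qs)
def centre(q): # diagonal intersection
    a,b,c,d=[np.append(p,1) for p in q];x=np.cross(np.cross(a,c),np.cross(b,d));return x[:2]/x[2]
print(centre(qt),centre(qs),tri((T,centre(qt)),(S,centre(qs))))
m=onz(T,centre(qt),.06);print("mid z.06",m,proj(S,m))
print("top-view corners at handmade heights")
E
```

```text
rim [ 0.4948 -0.2126  0.085 ] foot [ 0.4947 -0.2124  0.004 ] top [ 0.4924 -0.2118  0.168 ]
foot scene [ 0.5015 -0.2047  0.004 ]
top scene [ 0.5033 -0.2023  0.168 ]
turq top [ 0.3865 -0.2125  0.16  ] tin [0.4692 0.1776 0.11  ] sauce [ 0.4909 -0.4269  0.15  ] redcup [ 0.4242 -0.06    0.06  ]
napk [0.3947 0.4499 0.07  ] w2 [ 0.6824 -0.0221  0.06  ]
[[332. 120.]
 [328. 144.]
 [294. 141.]
 [297. 118.]] [[196. 215.]
 [180. 219.]
 [151. 206.]
 [167. 203.]]
[312.3392 130.8652] [173.0149 210.403 ] (array([ 0.7446, -0.1965,  0.0574]), [np.float64(0.0013196897186843817), np.float64(0.001319689718684339)])
mid z.06 [ 0.7432 -0.1949  0.06  ] [174.0472 209.6656]
top-view corners at handmade heights
```

Run:
```python
from h import *
np.set_printoptions(precision=4,suppress=True)
o=manip.get_obs();c=manip.get_calibration("wrist");E=np.array(c["extrinsics"])
Rt=R.from_euler("xyz",o["tool_rot"],degrees=True).as_matrix()
cp=-E[:3,:3].T@E[:3,3];print("cam in tool",Rt.T@(cp-o["position"]),"look",Rt.T@E[:3,:3].T@[0,0,-1],"up",Rt.T@E[:3,:3].T@[0,1,0],c["fx"],c["cx"],c["cy"])
# pose: tool down, yaw 0 (roll180) -> tool x = world x ,y=-y, z=-z ; show current rot
print(Rt)
d=np.array([.62,-.2,.38])-o["position"];print("to view in tool",Rt.T@d)
```

```text
cam in tool [ 0.0763 -0.0012 -0.1351] look [-0.2998 -0.0008  0.954 ] up [0.954  0.0004 0.2998] 296.63741351571167 254.8340240105644 191.38642006152315
[[ 0.9156  0.402  -0.0005]
 [ 0.402  -0.9156  0.001 ]
 [-0.0001 -0.0011 -1.    ]]
to view in tool [ 0.4873 -0.2424 -0.1411]
```

jog_arm(claw=[1, 1, 1, 1, 1, 1, 1, 1, 1, 1, 1, 1], offset=[[0.039, -0.021, -0.015], [0.039, -0.021, -0.015], [0.039, -0.021, -0.015], [0.039, -0.021, -0.015], [0.039, -0.021, 0], [0.039, -0.021, 0], [0.039, -0.021, 0], [0.039, -0.021, 0], [0.039, -0.021, 0], [0.039, -0.021, 0], [0.039, -0.021, 0], [0.039, -0.021, 0]], rot=[[0, 0, 0], [0, 0, 0], [0, 0, 0], [0, 0, 0], [0, 0, 0], [0, 0, 0], [0, 0, 0], [0, 0, 0], [0, 0, 0], [0, 0, 0], [0, 0, 0], [0, 0, 0]])

```text
time_s: 1.6
position: [0.5992, -0.1979, 0.299]
tool_rot: [-180.0, 0.0, 23.7]
contact_force: [0.3, -0.9, 0.2]
grip_width: 0.0856
grasp_force: 0.0
```

jog_arm(claw=[1, 1, 1, 1, 1], offset=[[0, 0, 0], [0, 0, 0], [0, 0, 0], [0, 0, 0], [0, 0, 0]], rot=[[0, 0, 0.14], [0, 0, 0.14], [0, 0, 0.134], [0, 0, 0], [0, 0, 0]])

```text
time_s: 2.22
position: [0.5985, -0.1991, 0.2992]
tool_rot: [-180.0, 0.0, 0.2]
contact_force: [-0.0, -0.5, -0.6]
grip_width: 0.0856
grasp_force: 0.0
```

Run:
```python
from h import *
import json
c=manip.get_calibration("wrist");im=manip.camera("wrist");cv2.imwrite("pics/w1.png",im)
json.dump({k:np.array(v).tolist() for k,v in c.items()},open("w1.json","w"))
```

```text
(no output)
```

View pics/w1.png

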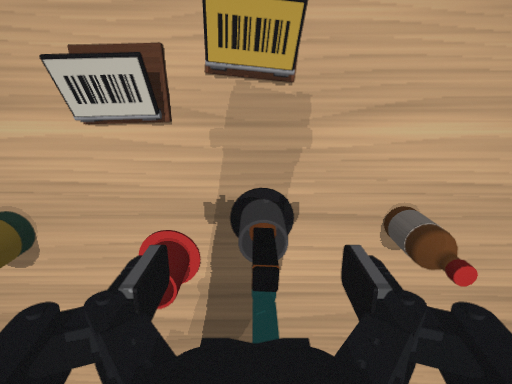

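The wrist view shows the yellow card at the top, cut by the image edge with its bars near (254,33). The cup's foot is at (262,217) and the black handle at (265,258). I'll move forward for a full view of the card and a second baseline.

jog_arm(claw=[1, 1, 1, 1], offset=[[0.03, 0, 0], [0.03, 0, 0], [0.03, 0, 0], [0, 0, 0]], rot=[[0, 0, 0], [0, 0, 0], [0, 0, 0], [0, 0, 0]])

```text
time_s: 2.78
position: [0.6898, -0.1986, 0.2982]
tool_rot: [-180.0, 0.0, 0.1]
contact_force: [-0.6, 0.6, -0.2]
grip_width: 0.0853
grasp_force: 0.0
```

Run:
```python
from h import *
import json
c=manip.get_calibration("wrist");im=manip.camera("wrist");cv2.imwrite("pics/w2.png",im)
json.dump({k:np.array(v).tolist() for k,v in c.items()},open("w2.json","w"))
q,a=yellow(im,(150,0,370,200));print(q,a)
```

```text
[[300.  95.]
 [290. 144.]
 [211. 137.]
 [209.  85.]] 4178.5
```

View pics/w2.png

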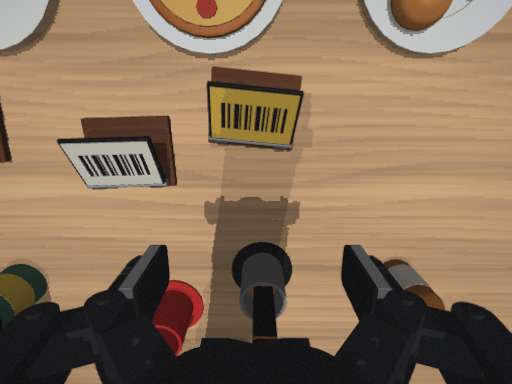

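Both code cards are fully visible now. The yellow card's face corners are near (209,85), (300,95), (290,144) and (211,137), and the cup foot is at (262,270). Next I'll compute the card frame and cup position, and enlarge the handle.

Run:
```python
from h import *
import json
np.set_printoptions(precision=4,suppress=True)
a=json.load(open("w1.json"));b=json.load(open("w2.json"));T=manip.get_calibration("top");S=manip.get_calibration("scene")
i1=cv2.imread("pics/w1.png");i2=cv2.imread("pics/w2.png")
def bars(im,box):
    x0,y0,x1,y1=box;g=cv2.cvtColor(im[y0:y1,x0:x1],cv2.COLOR_BGR2GRAY)
    m=(g<60).astype(np.uint8);m=cv2.morphologyEx(m,cv2.MORPH_CLOSE,np.ones((1,7)))
    n,l,s,_=cv2.connectedComponentsWithStats(m)
    H,W=m.shape
    k=max((j for j in range(1,n) if s[j,0]>0 and s[j,1]>0 and s[j,0]+s[j,2]<W and s[j,1]+s[j,3]<H),key=lambda j:s[j,4])
    r=cv2.minAreaRect(np.argwhere(l==k)[:,::-1].astype(np.float32));return np.array(r[0])+[x0,y0],r
c1,r1=bars(i1,(212,4,298,60));c2,r2=bars(i2,(214,93,295,138));print(c1,r1[1:],c2,r2[1:])
print("tri w1w2",tri((a,c1),(b,c2)),"all",tri((a,c1),(b,c2),(T,(312.8,131.2)),(S,(173.5,210.4))))
print("z.06",onz(a,c1,.06),onz(b,c2,.06))
q,_=yellow(i2,(150,0,370,200));
lo=[onz(b,p,.03) for p in q[1:3]];up=[onz(b,p,.09) for p in (q[3],q[0])]
for e in(lo[1]-lo[0],up[0]-up[1]): print("yaw of y dir",np.degrees(np.arctan2(-e[0],e[1])),np.linalg.norm(e))
# PnP on outer black frame
w=np.array([(207,82),(303,91),(293,149),(209,142)],float)
for n,c,p in(("1",a,[(231,217),(294,217),(262,188)]),("2",b,[(232,270),(292,270),(262,242)])):
    print("foot",n,[onz(c,x,.004) for x in p])
cv2.imwrite("pics/crop3.png",np.hstack([cv2.resize(i1[185:305,225:305],(400,600),interpolation=cv2.INTER_CUBIC),cv2.resize(i2[75:155,205:310][:, :],(400,600),interpolation=cv2.INTER_CUBIC)]))
```

```text
[251.7683  33.5854] ((71.44921112060547, 33.0190315246582), 6.34019136428833) [253.0297 117.703 ] ((64.67741394042969, 23.880891799926758), 5.710592269897461)
tri w1w2 (array([ 0.7426, -0.1945,  0.0624]), [np.float64(0.0004268491993938042), np.float64(0.0004268491993937861)]) all (array([ 0.7432, -0.1955,  0.0576]), [np.float64(0.0015125045589894728), np.float64(0.001115365368592433), np.float64(0.0011619228685826493), np.float64(0.0015199457953185222)])
z.06 [ 0.743  -0.1941  0.06  ] [ 0.7425 -0.1949  0.06  ]
yaw of y dir -4.920879037333855 0.10710644732461679
yaw of y dir -5.813232088439221 0.09995217025809668
foot 1 [array([ 0.4969, -0.1608,  0.004 ]), array([ 0.4971, -0.2592,  0.004 ]), array([ 0.5443, -0.2088,  0.004 ])]
foot 2 [array([ 0.4941, -0.1598,  0.004 ]), array([ 0.4943, -0.2589,  0.004 ]), array([ 0.5454, -0.2089,  0.004 ])]
```

View pics/crop3.png

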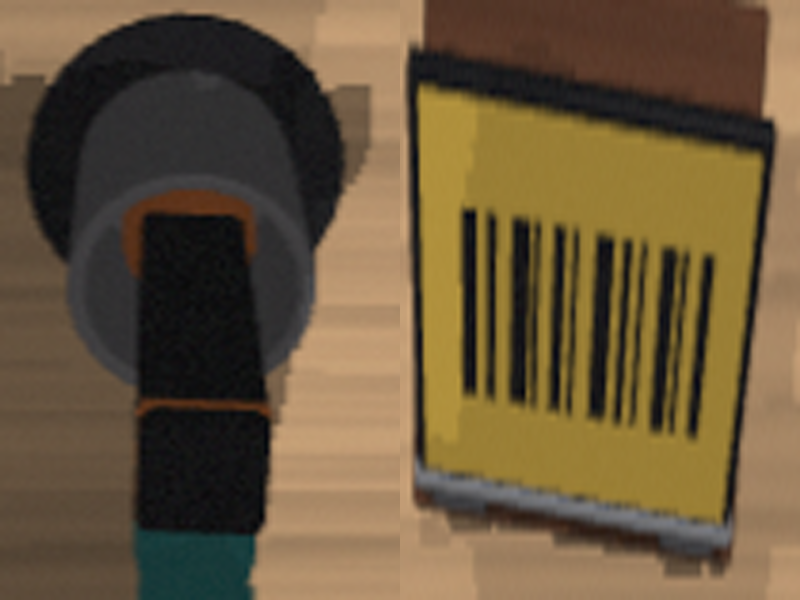

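Run:
```python
from h import *
import json
np.set_printoptions(precision=4,suppress=True)
a=json.load(open("w1.json"))
for p in [(252.4,266),(278.8,266),(252.6,291),(277.2,291),(265.2,278)]: print(onz(a,p,.168))
for p in [(239,243),(288,243),(263,220)]: print("rim",onz(a,p,.085))
print(manip.get_obs()["position"])
```

```text
[ 0.5107 -0.1956  0.168 ]
[ 0.5108 -0.2225  0.168 ]
[ 0.4809 -0.1958  0.168 ]
[ 0.481  -0.2216  0.168 ]
[ 0.4966 -0.2088  0.168 ]
rim [ 0.4937 -0.1774  0.085 ]
rim [ 0.4939 -0.2414  0.085 ]
rim [ 0.5263 -0.2084  0.085 ]
[ 0.6888 -0.199   0.2985]
```

jog_arm(claw=[1, 1, 1, 1, 1, 1, 1], offset=[[-0.039, 0.002, 0], [-0.039, 0.002, 0], [-0.039, 0.002, 0], [-0.039, 0.002, 0], [-0.038, 0.0025, 0], [0, 0, 0], [0, 0, 0]], rot=[[0, 0, 0], [0, 0, 0], [0, 0, 0], [0, 0, 0], [0, 0, 0], [0, 0, 0], [0, 0, 0]])

```text
time_s: 3.7
position: [0.4945, -0.2097, 0.2998]
tool_rot: [180.0, -0.1, -0.0]
contact_force: [0.5, 0.4, 0.0]
grip_width: 0.0851
grasp_force: 0.0
```

jog_arm(claw=[1, 1, 1, 1, 1, 1, 1, 1, 1, 0.75, 0.55], offset=[[0, 0, 0.025], [0, 0, 0.025], [0, 0, 0.025], [0, 0, 0.025], [0, 0, 0.02], [0, 0, 0.02], [0, 0, 0.02], [0, 0, 0], [0, 0, 0], [0, 0, 0], [0, 0, 0]], rot=[[0, 0, 0], [0, 0, 0], [0, 0, 0], [0, 0, 0], [0, 0, 0], [0, 0, 0], [0, 0, 0], [0, 0, 0], [0, 0, 0], [0, 0, 0], [0, 0, 0]])

```text
time_s: 5.08
position: [0.4949, -0.2097, 0.1399]
tool_rot: [180.0, -0.1, -0.0]
contact_force: [-0.5, 1.0, -0.0]
grip_width: 0.0515
grasp_force: 0.0
```

jog_arm(claw=[0.4, 0.3, 0.2, 0.1, 0, 0, 0, 0], offset=[[0, 0, 0], [0, 0, 0], [0, 0, 0], [0, 0, 0], [0, 0, 0], [0, 0, 0], [0, 0, 0], [0, 0, 0]], rot=[[0, 0, 0], [0, 0, 0], [0, 0, 0], [0, 0, 0], [0, 0, 0], [0, 0, 0], [0, 0, 0], [0, 0, 0]])

```text
time_s: 6.08
position: [0.4949, -0.2097, 0.1397]
tool_rot: [180.0, -0.0, -0.0]
contact_force: [-0.4, -0.3, 6.4]
grip_width: 0.0276
grasp_force: 58.6
```

jog_arm(claw=[0, 0, 0, 0, 0, 0, 0, 0, 0, 0], offset=[[0, 0, -0.01], [0, 0, -0.02], [0, 0, -0.02], [0, 0, -0.02], [0, 0, -0.02], [0, 0, -0.02], [0, 0, -0.02], [0, 0, -0.02], [0, 0, 0], [0, 0, 0]], rot=[[0, 0, 0], [0, 0, 0], [0, 0, 0], [0, 0, 0], [0, 0, 0], [0, 0, 0], [0, 0, 0], [0, 0, 0], [0, 0, 0], [0, 0, 0]])

```text
time_s: 7.32
position: [0.4942, -0.2095, 0.2888]
tool_rot: [-180.0, 0.0, -0.0]
contact_force: [0.3, -0.3, -1.7]
grip_width: 0.0273
grasp_force: 58.5
```

Run:
```python
from h import *
np.set_printoptions(precision=4,suppress=True)
c=manip.get_calibration("wrist")
o=manip.get_obs();cv2.imwrite("pics/w3.png",manip.camera("wrist"))
P=np.array([.743,-.1948,.060]);psi=np.radians(-5.2);t=np.radians(33.5)
n=np.array([-np.sin(t)*np.cos(psi),-np.sin(t)*np.sin(psi),np.cos(t)])
tgt=P+n*(.052+.132);z=-n;y=np.array([np.sin(psi),-np.cos(psi),0]);x=np.cross(y,z)
Rg=np.c_[x,y,z];Rt=R.from_euler("xyz",o["tool_rot"],degrees=True)
print(o["position"],"target",tgt,"rpy",R.from_matrix(Rg).as_euler("xyz",degrees=True))
print("rotvec",(Rt.inv()*R.from_matrix(Rg)).as_rotvec(),"offset in tool",Rt.inv().apply(tgt-o["position"]))
```

```text
[ 0.4942 -0.2095  0.2888] target [ 0.6419 -0.1856  0.2134] rpy [180.  -33.5  -5.2]
rotvec [-0.0267  0.585   0.0879] offset in tool [ 0.1477 -0.0239  0.0753]
```

View pics/w3.png

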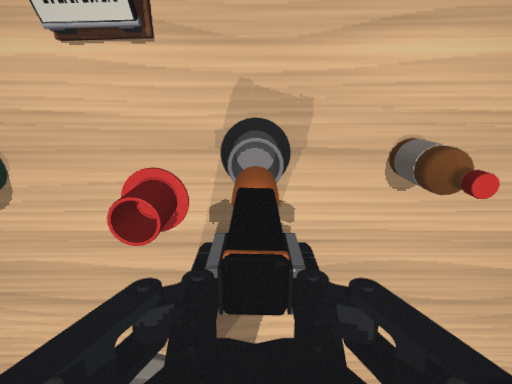

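The wand hangs straight in the grip above its cup, with the head at (256,183). Next I'll orient it.

jog_arm(claw=[0, 0, 0, 0, 0, 0, 0], offset=[[0, 0, 0], [0, 0, 0], [0, 0, 0], [0, 0, 0], [0, 0, 0], [0, 0, 0], [0, 0, 0]], rot=[[0, 0, 0.0908], [0, 0.117, 0], [0, 0.117, 0], [0, 0.117, 0], [0, 0.117, 0], [0, 0.117, 0], [0, 0, 0]])

```text
time_s: 8.25
position: [0.4926, -0.2094, 0.2878]
tool_rot: [-179.9, -33.4, -5.3]
contact_force: [0.5, 0.1, -0.4]
grip_width: 0.0274
grasp_force: 58.6
```

```bash
cat > go.py <<'E'
from h import *
np.set_printoptions(precision=4,suppress=True)
o=manip.get_obs()
P=np.array([.743,-.1948,.060]);psi=np.radians(-5.2);t=np.radians(33.5)
n=np.array([-np.sin(t)*np.cos(psi),-np.sin(t)*np.sin(psi),np.cos(t)])
Rt=R.from_euler("xyz",o["tool_rot"],degrees=True)
print(o["position"],o["tool_rot"],"offset",Rt.inv().apply(P+n*(.052+.132)-o["position"]))
E
python3 go.py
```

```text
[ 0.4926 -0.2094  0.2878] [-179.9398  -33.3939   -5.3219] offset [ 0.0813 -0.0374  0.1427]
```

jog_arm(claw=[0, 0, 0, 0, 0, 0, 0, 0, 0], offset=[[0.027, -0.0125, 0], [0.027, -0.0125, 0], [0.027, -0.0125, 0], [0, 0, 0.025], [0, 0, 0.025], [0, 0, 0.025], [0, 0, 0.02], [0, 0, 0.01], [0, 0, 0]], rot=[[0, 0, 0], [0, 0, 0], [0, 0, 0], [0, 0, 0], [0, 0, 0], [0, 0, 0], [0, 0, 0], [0, 0, 0], [0, 0, 0]])

```text
time_s: 9.38
position: [0.6232, -0.1833, 0.2458]
tool_rot: [-180.0, -33.4, -5.2]
contact_force: [-0.4, -0.3, -1.0]
grip_width: 0.0276
grasp_force: 58.6
```

```bash
python3 go.py
python3 - <<'E'
from h import *
import json
c=manip.get_calibration("wrist");im=manip.camera("wrist");json.dump({k:np.array(v).tolist() for k,v in c.items()},open("w4.json","w"))
cv2.imwrite("pics/w4.png",im)
t=manip.camera("top")[90:190,250:370];s=manip.camera("scene")[150:250,120:240]
cv2.imwrite("pics/v4.png",np.vstack([np.hstack([cv2.resize(im,(400,300)),cv2.resize(t,(360,300))]),cv2.resize(s,(760,300))[:, :]])) if 0 else cv2.imwrite("pics/v4.png",np.hstack([cv2.resize(im,(512,384)),np.vstack([cv2.resize(t,(230,192)),cv2.resize(s,(230,192))])]))
E
```

```text
[ 0.6232 -0.1833  0.2458] [-179.967   -33.3994   -5.2066] offset [-0.0021  0.0006  0.0373]
```

View pics/v4.png

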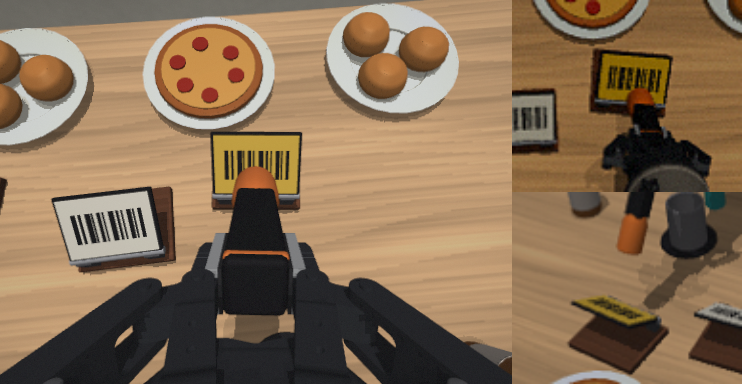

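The wand's reading end is over the card. The card appears square in the wrist view: top edge at row 133 over columns 212–301, lower edge near row 198. I'll check the tilt by projecting the predicted edges, then finish the approach.

Run:
```python
from h import *
import json
np.set_printoptions(precision=1,suppress=True)
c=json.load(open("w4.json"));im=cv2.imread("pics/w4.png");q,_=yellow(im,(205,125,310,205));print("seen",q.tolist())
P=np.array([.743,-.1948,.060]);ps=np.radians(-5.2);y=np.array([-np.sin(ps),np.cos(ps),0])
for a in(30,33.5,37):
    t=np.radians(a);x=np.array([np.cos(t)*np.cos(ps),np.cos(t)*np.sin(ps),np.sin(t)])
    print(a,[proj(c,P+x*i*.04+y*j*.055) for i,j in((1,1),(1,-1),(-1,-1),(-1,1))],proj(c,P))
```

```text
seen [[299.0, 135.0], [297.0, 193.0], [215.0, 193.0], [212.0, 135.0]]
30 [array([210. , 131.4]), array([302.3, 131.3]), array([299.8, 196.2]), array([212.4, 196.3])] [256.1 164.7]
33.5 [array([209.7, 131.6]), array([302.6, 131.5]), array([299.5, 195.6]), array([212.7, 195.7])] [256.1 164.7]
37 [array([209.4, 131.9]), array([302.9, 131.8]), array([299.3, 195. ]), array([212.9, 195. ])] [256.1 164.7]
```

jog_arm(claw=[0, 0, 0, 0, 0, 0, 0, 0, 0, 0, 0, 0], offset=[[-0.001, 0, 0.012], [-0.001, 0, 0.012], [0, 0, 0.008], [0, 0, 0.004], [0, 0, 0], [0, 0, 0], [0, 0, 0], [0, 0, 0], [0, 0, 0], [0, 0, 0], [0, 0, 0], [0, 0, 0]], rot=[[0, 0, 0], [0, 0, 0], [0, 0, 0], [0, 0, 0], [0, 0, 0], [0, 0, 0], [0, 0, 0], [0, 0, 0], [0, 0, 0], [0, 0, 0], [0, 0, 0], [0, 0, 0]])

```text
time_s: 11.02
position: [0.6411, -0.1853, 0.2154]
tool_rot: [-180.0, -33.5, -5.2]
contact_force: [-0.7, -0.4, -1.8]
grip_width: 0.0274
grasp_force: 58.6
```

Prediction matches what the camera sees. Hold a bit longer.

jog_arm(claw=[0, 0, 0, 0, 0, 0, 0, 0], offset=[[0, 0, 0], [0, 0, 0], [0, 0, 0], [0, 0, 0], [0, 0, 0], [0, 0, 0], [0, 0, 0], [0, 0, 0]], rot=[[0, 0, 0], [0, 0, 0], [0, 0, 0], [0, 0, 0], [0, 0, 0], [0, 0, 0], [0, 0, 0], [0, 0, 0]])

```text
time_s: 12.02
position: [0.6411, -0.1853, 0.2154]
tool_rot: [-180.0, -33.5, -5.2]
contact_force: [-0.2, 0.5, -1.0]
grip_width: 0.0274
grasp_force: 58.6
```

jog_arm(claw=[0, 0, 0, 0, 0, 0, 0, 0, 0], offset=[[0, 0, -0.02], [0, 0, -0.03], [0, 0, -0.03], [0, 0, -0.03], [0, 0, -0.033], [-0.027, 0.0125, 0], [-0.027, 0.0125, 0], [-0.027, 0.0125, 0], [0, 0, 0]], rot=[[0, 0, 0], [0, 0, 0], [0, 0, 0], [0, 0, 0], [0, 0, 0], [0, 0, 0], [0, 0, 0], [0, 0, 0], [0, 0, 0]])

```text
time_s: 13.15
position: [0.4901, -0.21, 0.2889]
tool_rot: [-180.0, -33.4, -5.3]
contact_force: [0.9, 1.0, -0.9]
grip_width: 0.0275
grasp_force: 58.6
```

jog_arm(claw=[0, 0, 0, 0, 0, 0, 0, 0], offset=[[0, 0, 0], [0, 0, 0], [0, 0, 0], [0, 0, 0], [0, 0, 0], [0, 0, 0], [0, 0, 0], [0, 0, 0]], rot=[[0, -0.117, 0], [0, -0.117, 0], [0, -0.117, 0], [0, -0.117, 0], [0, -0.117, 0], [0, 0, -0.0908], [0, 0, 0], [0, 0, 0]])

```text
time_s: 14.15
position: [0.4919, -0.2093, 0.2901]
tool_rot: [180.0, -0.0, -0.1]
contact_force: [0.3, 0.2, -1.8]
grip_width: 0.0272
grasp_force: 58.7
```

Run:
```python
from h import *
o=manip.get_obs();print(o["position"],o["tool_rot"],o["grasp_force"])
cv2.imwrite("pics/w5.png",manip.camera("wrist"))
a=cv2.imread("pics/w3.png");b=cv2.imread("pics/w5.png");print("diff in wand region",np.abs(a[170:310,225:290].astype(int)-b[170:310,225:290]).mean())
```

```text
[ 0.49190555 -0.209331    0.29010356] [ 1.79980580e+02 -3.31693058e-02 -1.36175924e-01] 58.66121470928192
diff in wand region 3.255054945054945
```

jog_arm(claw=[0, 0, 0, 0, 0, 0, 0, 0, 0], offset=[[0.003, 0, 0], [0, 0, 0.02], [0, 0, 0.02], [0, 0, 0.02], [0, 0, 0.02], [0, 0, 0.02], [0, 0, 0.02], [0, 0, 0.015], [0, 0, 0]], rot=[[0, 0, 0], [0, 0, 0], [0, 0, 0], [0, 0, 0], [0, 0, 0], [0, 0, 0], [0, 0, 0], [0, 0, 0], [0, 0, 0]])

```text
time_s: 15.32
position: [0.4944, -0.2092, 0.1541]
tool_rot: [-180.0, 0.1, -0.0]
contact_force: [0.0, -1.0, -0.7]
grip_width: 0.0274
grasp_force: 58.6
```

jog_arm(claw=[0, 0, 0, 0, 0, 0], offset=[[0, 0, 0.005], [0, 0, 0.004], [0, 0, 0.003], [0, 0, 0.002], [0, 0, 0], [0, 0, 0]], rot=[[0, 0, 0], [0, 0, 0], [0, 0, 0], [0, 0, 0], [0, 0, 0], [0, 0, 0]])

```text
time_s: 16.08
position: [0.4949, -0.2094, 0.141]
tool_rot: [-180.0, -0.0, -0.0]
contact_force: [0.1, 0.4, -1.3]
grip_width: 0.0274
grasp_force: 58.6
```

jog_arm(claw=[0, 0, 0], offset=[[0, 0, 0.001], [0, 0, 0], [0, 0, 0]], rot=[[0, 0, 0], [0, 0, 0], [0, 0, 0]])

```text
time_s: 16.45
position: [0.4948, -0.2093, 0.1399]
tool_rot: [-180.0, -0.0, -0.0]
contact_force: [-0.0, 0.4, -1.4]
grip_width: 0.0274
grasp_force: 58.6
```

jog_arm(claw=[0.36, 0.4, 0.45, 0.5, 0.6, 0.8, 1, 1, 1, 1], offset=[[0, 0, 0], [0, 0, 0], [0, 0, 0], [0, 0, 0], [0, 0, 0], [0, 0, 0], [0, 0, 0], [0, 0, 0], [0, 0, 0], [0, 0, 0]], rot=[[0, 0, 0], [0, 0, 0], [0, 0, 0], [0, 0, 0], [0, 0, 0], [0, 0, 0], [0, 0, 0], [0, 0, 0], [0, 0, 0], [0, 0, 0]])

```text
time_s: 17.7
position: [0.4948, -0.2093, 0.1399]
tool_rot: [-180.0, -0.0, -0.0]
contact_force: [0.4, 0.4, -1.0]
grip_width: 0.0852
grasp_force: 0.0
```

jog_arm(claw=[1, 1, 1, 1, 1, 1, 1, 1, 1], offset=[[0, 0, -0.015], [0, 0, -0.02], [0, 0, -0.025], [0, 0, -0.025], [0, 0, -0.025], [0, 0, -0.025], [0, 0, -0.025], [0, 0, 0], [0, 0, 0]], rot=[[0, 0, 0], [0, 0, 0], [0, 0, 0], [0, 0, 0], [0, 0, 0], [0, 0, 0], [0, 0, 0], [0, 0, 0], [0, 0, 0]])

```text
time_s: 18.82
position: [0.4946, -0.2092, 0.3]
tool_rot: [-180.0, -0.0, -0.0]
contact_force: [-0.1, 0.2, -0.9]
grip_width: 0.0853
grasp_force: 0.0
```

Run:
```python
from h import *
w=manip.camera("wrist");s=manip.camera("scene")
cv2.imwrite("pics/end.png",np.hstack([cv2.resize(w,(400,300)),cv2.resize(s[90:240,100:300],(400,300))]))
```

```text
(no output)
```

View pics/end.png

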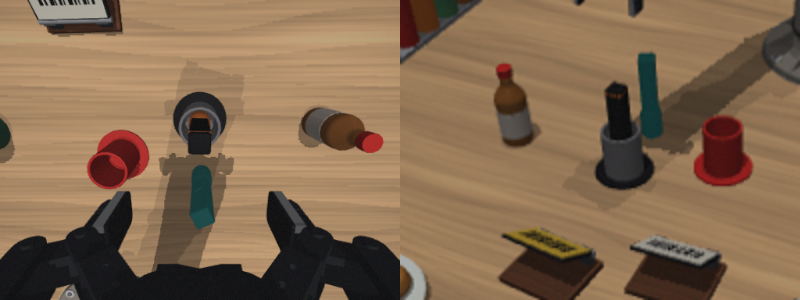

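The wand stands upright in its cup and the gripper is clear of it. The bottle, cards and cups in view are undisturbed.

```bash
python3 -c "from bench import manip;print(manip.hand_in())"
```

```text
the job is handed in; nothing more can be done
None
```

I scanned the yellow card from about 5 cm with the wand held still for over a second, put the wand back reading end down in its cup, let go, and handed the job in at about 19 s; the hand-in returned no verdict.

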